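# Set the preset code on a thumbwheel selector and load it

### The job

Set the dosing controller's three thumbwheels to the code 3-4-2, read from left to right as you face it: each wheel's tab clicks into positions 1, at the low front end, to 5, at the high back end, and the pips to its right count the same. When all three are right, and not before, press the round key beside them fully down to load the code and let it come up again. Leave the vial, bottle, tape roll and marker around it as they are.

Things in the scene. Friction and masses are not known exactly. Their poses are not given: they have to be found in the camera images.
- selector: dosing controller: fixed grey desk housing, 191 mm deep (x from -91 to +100), 250 wide, 240 high. Origin: on the bench under it; +x points to its back, z up; its front faces the robot (yaw within 0.3 rad). The work face slopes 30 degrees: outward normal (-0.5, 0, 0.866), up the face (0.866, 0, 0.5) in its frame. Three thumbwheels with axles along y stand out of the face.
- axle (a point): point on the common axle line, inside the middle wheel; axes as the selector's; 20 mm before its origin and 75 mm up. The three black ribbed wheels, 40 mm in radius, 18 wide, sit 36 mm apart along y. The face lies 12 mm outward of the axle. Fixed aluminium cheeks of radius 36 mm stand beside the wheels; the one right of each wheel has rows of 1 to 5 black pips at the five positions.
- brow (a point): middle of the lower front edge of the brow, a 15 mm thick fixed roof that juts 20 mm forward from the wall behind the wheels (wall at x = +45, brow edge at x = +25, z = 225 to 240 mm in the selector's frame). Because of it and the slope the tool must come in leaning, about square to the face.
- wheel1 (a joint): left thumbwheel's angle, rad: position 1 = -0.698, 2 = -0.349, 3 = 0, 4 = +0.349, 5 = +0.698; it grows as the tab moves up the face, away from the robot. Stops at +-0.72. A sprung click pulls it to the nearest position when let go; passing a click takes about 2 to 3 N at the tab. Turns about an axle along the selector's y axis through [-20, +70, 75] mm in its frame.
- wheel2 (a joint): middle thumbwheel's angle, rad: position 1 = -0.698, 2 = -0.349, 3 = 0, 4 = +0.349, 5 = +0.698; it grows as the tab moves up the face, away from the robot. Stops at +-0.72. A sprung click pulls it to the nearest position when let go; passing a click takes about 2 to 3 N at the tab. Turns about an axle along the selector's y axis through [-20, +34, 75] mm in its frame.
- wheel3 (a joint): right thumbwheel's angle, rad: position 1 = -0.698, 2 = -0.349, 3 = 0, 4 = +0.349, 5 = +0.698; it grows as the tab moves up the face, away from the robot. Stops at +-0.72. A sprung click pulls it to the nearest position when let go; passing a click takes about 2 to 3 N at the tab. Turns about an axle along the selector's y axis through [-20, -2, 75] mm in its frame.
- wheel1_tab (a point): middle of the outer edge of the left wheel's tab, 60.5 mm from the axle. The tab is a radial fin 8 mm thick along the turning direction and 16 mm wide along the axle, 20 mm proud of the rim, with a pale line on its edge; its z axis points outward from the axle along the fin, y along the axle.
- wheel2_tab (a point): middle of the outer edge of the middle wheel's tab, 60.5 mm from the axle. The tab is a radial fin 8 mm thick along the turning direction and 16 mm wide along the axle, 20 mm proud of the rim, with a pale line on its edge; its z axis points outward from the axle along the fin, y along the axle.
- wheel3_tab (a point): middle of the outer edge of the right wheel's tab, 60.5 mm from the axle. The tab is a radial fin 8 mm thick along the turning direction and 16 mm wide along the axle, 20 mm proud of the rim, with a pale line on its edge; its z axis points outward from the axle along the fin, y along the axle.
- key (a joint): key travel, m: 0 up, 0.006 fully down; it springs back up; about 1.5 N starts it and 5 N holds it fully down
- key_top (a point): middle of the top of the round key, 28 mm across, in a collar 44 mm across, on the sloping face to the right of the wheels (y = -78 mm in the selector's frame); its own z axis is the face's outward normal, the key is pressed against it
- vial: bystander: glass sample vial with a black cap, 26 mm across, 63 mm high, standing left of the selector; origin under its middle
- bottle: bystander: reagent bottle with a black cap, 46 mm across, 87 mm high, standing right of the selector; origin under its middle
- tape: bystander: roll of tape, 96 mm across, 25 mm high, lying on the bench to the left; origin under its middle
- marker: bystander: marker pen 135 mm long, 17 mm thick, lying along y on top of the selector; origin under its middle

How it is judged (in metres and radians):
On the way, in this order (a step that is already met when the one before it is completed fails the run):
1. all three wheels stand at the code 3-4-2 (value of joint wheel1 between -0.1 and 0.1 rad and value of joint wheel2 between 0.249066 and 0.449066 rad and value of joint wheel3 between -0.449066 and -0.249066 rad), for 0.2 s.
2. the key is pressed down (all of step 1 and value of joint key above 0.0045 m), for 0.05 s.
At the end, for the whole second after the job is handed in: left, middle and right wheels at positions 3, 4 and 2 (each within 0.1 rad of its click) and still, and the key up again (less than 1 mm down), after it was pressed at least 4.5 mm down with the code set (all of step 1 and velocity of joint wheel1 between -0.05 and 0.05 rad/s and velocity of joint wheel2 between -0.05 and 0.05 rad/s and velocity of joint wheel3 between -0.05 and 0.05 rad/s and value of joint key below 0.001 m); the robot touches nothing.
It fails at once if the key is pressed (over 3 mm) while the code is not set (value of joint key above 0.003 m and not (value of joint wheel1 between -0.1 and 0.1 rad and value of joint wheel2 between 0.249066 and 0.449066 rad and value of joint wheel3 between -0.449066 and -0.249066 rad)).
It fails at once if the sample vial is moved more than 3 cm or tipped over (distance of vial from where it was at the start of the episode above 0.03 m or angle between vial's own z axis and vertical above 0.5 rad).
It fails at once if the reagent bottle is moved more than 3 cm or tipped over (distance of bottle from where it was at the start of the episode above 0.03 m or angle between bottle's own z axis and vertical above 0.5 rad).
It fails at once if the tape roll is moved more than 3 cm or tipped over (distance of tape from where it was at the start of the episode above 0.03 m or angle between tape's own z axis and vertical above 0.5 rad).
It fails at once if the marker pen is moved more than 3 cm or tipped over (distance of marker from where it was at the start of the episode above 0.03 m).
It also fails if it takes over 54 s, if anything falls off the work surface, if the arm or the gripper's body presses on something with over 40 N, if the wrist force passes 120 N, or if a joint passes its speed limit or range.

### The arm

A 6-joint arm with a two-finger parallel gripper is mounted at the origin on a cart in front of the work surface, level with it; the furniture and walls round the work are solid. World frame = base frame: x ahead of the robot, y to its left, z up, the work surface at z = 0. Lengths are in m, angles in degrees, forces in N, time in s.
With the tool pointing down it reaches from about 0.325 to 0.75 m from the base axis. Payload 7.6 kg.
Tool frame: the origin (TCP) lies at the centre of the arm's flange, where the gripper is bolted on; the fingertips stand env.finger_overhang ahead of it and the grasp point (between the pads) lies 155 mm ahead of it (env.finger_overhang is the distance from the TCP to the fingertips, in m); z points along the fingers, y is the line along which they close (so a half turn about z gives the same grasp; the last joint's range is limited). The gripper opens to 85 mm and grips with 20 to 120 N. Pads are 22 mm wide; open, the fingers measure 114 mm over their backs; the gripper's body (76 mm by 85 mm) begins 54 mm behind the grasp point. The pads swing forward as they close: fully open they stand 13 mm farther back than shut.
Start: joints at [-75.132, 2.991, 80.254, -0, 96.75, -4.028], TCP at [0.17, -0.497, 0.405] pointing down, gripper open.
Joint ranges: [-166.34, 166.34], [-52.06, 124.39], [6.96, 135.62], [-60.46, 240.46], [14.63, 156.25], [-167.68, 167.68]. Speed limits (degrees/s): [147.25, 147.25, 172.46, 180, 180, 180].

### API

Orientations are given as a 3x3 rotation matrix whose columns are the frame's x, y, z axes.
In Python, from station import env, viewer gives the robot as it stands.
- The arm moves only by the tool arm_command, never from a script. Its argument "rows" is a list of rows, each a list of 7 numbers: the shift along the tool's x, y, z in m, then the turn, a rotation vector about the tool's x, y, z in rad, then the gripper's target within -1 to 1 (shut at 1, half-way at 0, fully open at -1). In form: [[dx, dy, dz, wx, wy, wz, fingers], ...]. A call has 1 to 20 rows; each row shifts and turns the commanded pose from where the row before left it, along the tool's axes as they then stand; what a row does not reach is not made up. A row lasts 1/8 s, in which the tool goes at most 62.5 mm and 10.7 degrees, less where a joint would pass 70% of its speed; a pose out of reach is approached as far as the arm can. A call with a gripper value outside its range is refused whole. The fingers move at their own pace and stop on an object; the grip force is fixed at half the most. Time passes only in rows, so rows that do not move let the fingers close. It gives the time, the measured TCP pose, the force, the opening and the grip force at its end, in the units of the state.
- env.get_state(): the state, without advancing time (a new reading comes with each control period).
- viewer.camera(name): name is "scene" or "top" or "wrist"; returns the picture (480x640x3 uint8, blue, green, red); there is no depth.
- viewer.calibration(name): a dict with "fx", "fy", "cx", "cy" (pixels), "R" (3x3) and "t" (3): a world point X has camera coordinates R X + t; the wrist camera has in their place "mount" (4x4, takes a point from camera to tool coordinates, whose origin is the TCP and whose axes are the flange's). Camera axes: x right, y down, z forward; pixel columns grow to the right and rows downward; lengths in m; the calibration is good to about 2 mm. A picture is of the moment at which its call begins: read the wrist's pose just before it. calibration takes no time and is no camera call.
- env.sign_off(): hands the job in; it is judged then, once.
The state is a dict: "clock": time; "joint_pos": joint angles; "qvel": joint speeds; "joint_torque": joint torques, N m; "eef_pos": TCP position; "eef_rot": TCP orientation; "contact_force": force on the tool from outside, world axes, zero at the start; "moment": the same for the moment, N m; "grip_width": opening from 0.0 (shut) to 1.0 (fully open); "grip_force": force on a finger pad.
Only numpy, scipy, OpenCV 4.12 (cv2) and the standard library are available. Lean on these libraries where they do the work, as an engineer would, in place of code of your own. Each camera call takes 0.05 s, during which the arm holds its last target. There are 200 camera calls.

## Working session

There is one attempt and no reset: what is moved stays moved. The work goes in short steps, Python scripts to look and compute and a tool call to move; the robot and the scene stay as the last step left them, time stands still between calls to the robot, and variables do not carry over. Pictures are saved under pics/ and viewed, at most 10 in all, crops included, and the job is handed in when it is done.

Besides the shell and the picture viewer there is one more tool, called after "Call:" by a JSON object that holds its "op" and its "data", one argument or row to a line. arm_command: Moves the arm, as the interface text tells. Its arguments: {"type":"object","properties":{"rows":{"type":"array","items":{"type":"array","items":{"type":"number"}}}},"required":["rows"]}

```bash
mkdir -p pics; ls; python3 - <<'E'
from station import env, viewer
import cv2
print(env.finger_overhang); s=env.get_state(); print(s)
for n in ("scene","top"):
    cv2.imwrite(f"pics/{n}0.png",viewer.camera(n)); print(n,viewer.calibration(n))
print(viewer.calibration("wrist"))
E
```

```text
pics
0.1734
{'clock': 0.0, 'joint_pos': array([-7.51311836e+01,  3.02880951e+00,  8.03176286e+01,  1.10745328e-03,
        9.67503006e+01, -4.02699435e+00]), 'qvel': array([-0.03070261,  0.02598973, -0.05542774, -0.08242731,  0.03004312,
       -0.06232782]), 'joint_torque': array([ 1.75816902e-03, -3.81664181e+01, -3.60189664e+01,  1.14388013e-04,
        6.13588010e-03,  1.61434377e-05]), 'eef_pos': array([ 0.17004211, -0.49666007,  0.40381705]), 'eef_rot': array([[ 9.46108338e-01,  3.23850029e-01, -4.14704805e-04],
       [ 3.23850265e-01, -9.46106932e-01,  1.63679800e-03],
       [ 1.37721990e-04, -1.68289050e-03, -9.99998574e-01]]), 'contact_force': array([ 0.23105867,  0.11986732, -0.19767594]), 'moment': array([-0.03464038,  0.06101189, -0.02993405]), 'grip_force': 0.0, 'grip_width': 1.0010475465564597}
scene {'fx': 436.4872334085743, 'fy': 436.4872334085743, 'cx': 323.9562381362526, 'cy': 244.53221716072238, 'R': array([[-0.67580441, -0.7370729 ,  0.00345624],
       [-0.35479126,  0.3211823 , -0.87804618],
       [ 0.64607396, -0.59461372, -0.47856344]]), 't': array([0.41464555, 0.28194886, 0.62531273])}
top {'fx': 611.0536235055337, 'fy': 611.0536235055337, 'cx': 322.18129988851416, 'cy': 239.66105939867728, 'R': array([[ 0.00532137, -0.9999744 , -0.00478382],
       [-0.99258634, -0.00470104, -0.12145063],
       [ 0.12142503,  0.00539464, -0.99258595]]), 't': array([0.08963288, 0.56260596, 1.45571392])}
{'fx': 339.5308904664328, 'fy': 339.5308904664328, 'cx': 315.34588515648466, 'cy': 237.1339269530796, 'mount': array([[-5.58094055e-04, -9.62537004e-01, -2.71149783e-01,
         6.91704917e-02],
       [ 9.99999659e-01, -3.72124204e-04, -7.37269805e-04,
        -6.74509797e-04],
       [ 6.08748072e-04, -2.71150102e-01,  9.62536883e-01,
         3.03713513e-02],
       [ 0.00000000e+00,  0.00000000e+00,  0.00000000e+00,
         1.00000000e+00]])}
```

View pics/scene0.png

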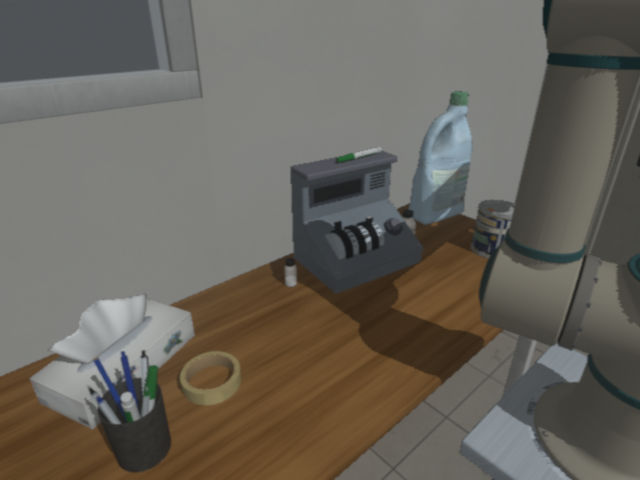

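View pics/top0.png

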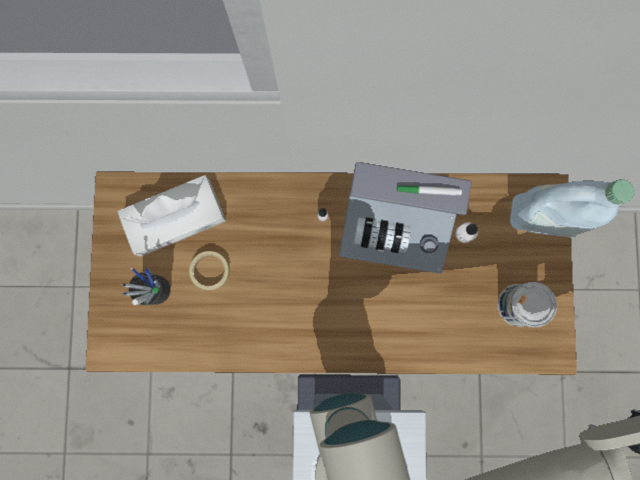

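```bash
python3 - <<'E'
import cv2
a=cv2.imread("pics/top0.png")[155:285,330:490]; cv2.imwrite("pics/topc.png",cv2.resize(a,None,fx=5,fy=4.6,interpolation=cv2.INTER_CUBIC)[:598])
a=cv2.imread("pics/scene0.png")[140:295,280:440]; cv2.imwrite("pics/scc.png",cv2.resize(a,None,fx=3.8,fy=3.8,interpolation=cv2.INTER_CUBIC))
E
```

```text
(no output)
```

View pics/topc.png

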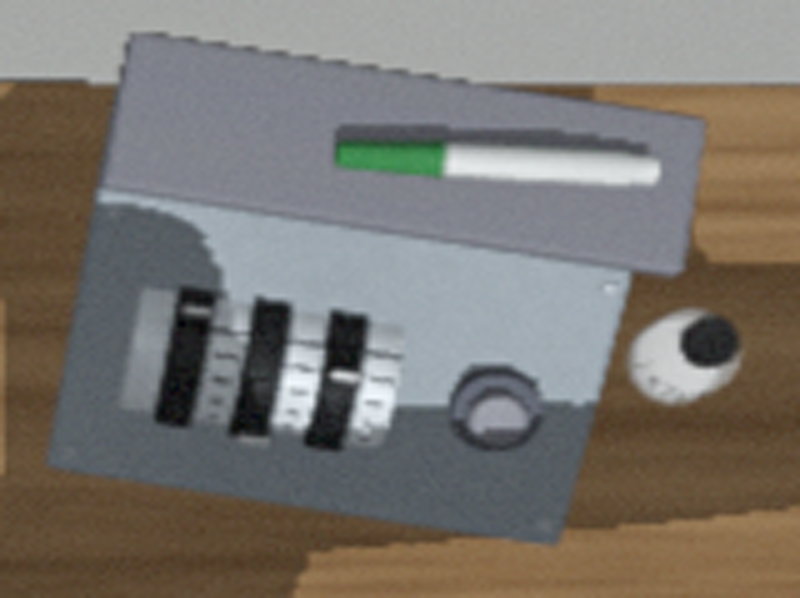

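View pics/scc.png

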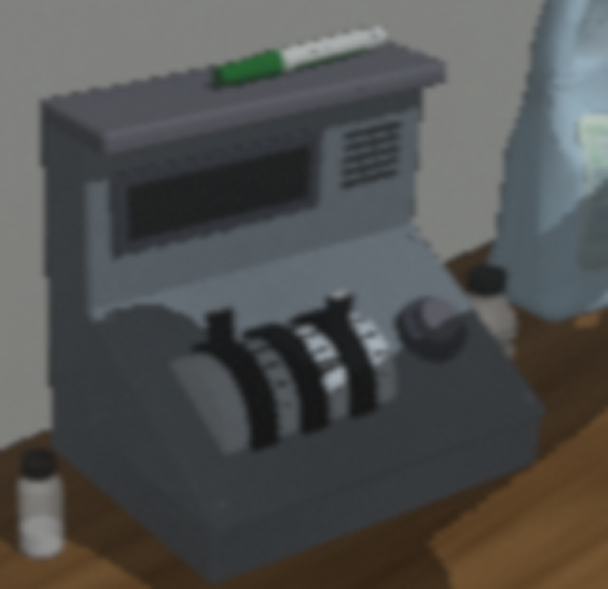

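```bash
cat > h.py <<'E'
import numpy as np
from scipy.optimize import least_squares
from scipy.spatial.transform import Rotation as Ro
def Rz(a): return Ro.from_euler('z',a).as_matrix()
def proj(c,X):
    p=np.asarray(X)@c["R"].T+c["t"]; return np.c_[c["fx"]*p[:,0]/p[:,2]+c["cx"],c["fy"]*p[:,1]/p[:,2]+c["cy"]]
def wcal(v,s):
    c=dict(v.calibration("wrist")); M=c["mount"]; R=np.array(s["eef_rot"])@M[:3,:3]; p=s["eef_pos"]+np.array(s["eef_rot"])@M[:3,3]
    c["R"]=R.T; c["t"]=-R.T@p; return c
N=np.array([-.5,0,.866]);U=np.array([.866,0,.5])
def tab(i,a,r=.0605): return np.array([-.02,[.07,.034,-.002][i],.075])+r*(np.cos(a)*N+np.sin(a)*U)
zf=lambda x:.0854+(x+.026)*np.tan(np.pi/6)
KEY=np.array([zf(0)*0-.02,-.078,.075])
E
python3 - <<'E'
from h import *
from station import viewer
ct=viewer.calibration("top"); cs=viewer.calibration("scene")
T=lambda x,y:(330+x/5,155+y/4.6); S=lambda x,y:(280+x/3.8,140+y/3.8)
def pts(q):
    w=q[6]
    top=[[-.091,.125,zf(-.091)],[-.091,-.125,zf(-.091)],[.025,w,.24],[.025,-w,.24],[.1,w,.24],[.1,-w,.24],tab(0,q[3]),tab(1,q[4]),tab(2,q[5])]
    sc=[[-.091,.125,0],[-.091,-.125,zf(-.091)],[.025,w,.225],[.025,-w,.24],tab(0,q[3]),tab(2,q[5])]
    f=lambda P:np.array(P)@Rz(q[2]).T+[q[0],q[1],0]
    return np.r_[proj(ct,f(top)),proj(cs,f(sc))]
m=np.array([T(50,465),T(557,543),T(98,188),T(683,273),T(130,33),T(705,120),T(198,312),T(253,440),T(345,377),
 S(213,580),S(540,410),S(100,148),S(445,72),S(221,313),S(340,297)])
r=least_squares(lambda q:(pts(q)-m).ravel(),[.6,-.1,0,.3,-.6,0,.13],loss='soft_l1')
print(r.x.round(4)); print((pts(r.x)-m).round(1))
q=r.x
f=lambda P:np.array(P)@Rz(q[2]).T+[q[0],q[1],0]
k=np.array([-.02,-.078,.075])+N*.012
print(proj(ct,f([k+N*.01,k+N*.02,k+N*.02+U*.03])),proj(cs,f([k+N*.01,k+N*.02])))
E
```

```text
[ 0.5883 -0.0861 -0.1617  0.6561 -0.3604  0.3162  0.1241]
[[-1.1  0.9]
 [ 0.4  1.2]
 [ 0.7 -1. ]
 [-0.1 -0.4]
 [-0.1 -1.4]
 [ 0.4 -1.5]
 [-0.4  0.6]
 [-0.3 -0.1]
 [ 0.1  0.5]
 [ 0.1  5.7]
 [ 1.8 -0.1]
 [ 0.3  3.1]
 [ 0.2 -3.2]
 [-0.8 -0.8]
 [-0.3 -0.5]]
[[429.270948   244.309534  ]
 [429.58897748 245.99497494]
 [432.3342371  234.20965659]] [[393.325111   225.47369801]
 [395.04463607 222.93042016]]
```

```bash
cat >> h.py <<'E'
POSE=[0.5883,-0.0861,-0.1617]
def goal(n,u,y,lean=30,pose=None,over=.1734):
    q=pose or POSE; l=np.radians(lean); Rs=Rz(q[2])
    z=np.array([np.sin(l),0,-np.cos(l)]); x=np.array([np.cos(l),0,np.sin(l)]); R=Rs@np.c_[x,np.cross(z,x),z]
    tip=Rs@(np.array([-.02,y,.075])+n*N+u*U)+[q[0],q[1],0]
    return tip-over*R[:,2],R
def rel(p0,R0,p,R):
    "turn first, then the shift in the new tool axes"
    return Ro.from_matrix(R0.T@R).as_rotvec().round(4),(R.T@(p-p0)).round(4)
E
python3 - <<'E'
from h import *
from station import env
s=env.get_state(); g=goal(.12,0,0.01,36); print(g); print(*rel(s["eef_pos"],s["eef_rot"],*g))
E
```

```text
(array([ 0.41036117, -0.04694169,  0.31920355]), array([[ 0.79846338, -0.16099626,  0.5801176 ],
       [-0.13024871, -0.98695502, -0.09463123],
       [ 0.58778525,  0.        , -0.80901699]]))
[-0.1557  0.6157  0.4747] [ 0.0835 -0.4826  0.1654]
```

Call:
{"op": "arm_command", "data": {
  "rows": [
    [0, 0, 0, -0.026, 0.1026, 0.0791, 1],
    [0, 0, 0, -0.026, 0.1026, 0.0791, 1],
    [0, 0, 0, -0.026, 0.1026, 0.0791, 1],
    [0, 0, 0, -0.026, 0.1026, 0.0791, 1],
    [0, 0, 0, -0.026, 0.1026, 0.0791, 1],
    [0, 0, 0, -0.026, 0.1026, 0.0791, 1],
    [0.006, -0.035, 0.012, 0, 0, 0, 1],
    [0.006, -0.035, 0.012, 0, 0, 0, 1],
    [0.006, -0.035, 0.012, 0, 0, 0, 1],
    [0.006, -0.035, 0.012, 0, 0, 0, 1],
    [0.006, -0.035, 0.012, 0, 0, 0, 1],
    [0.006, -0.035, 0.012, 0, 0, 0, 1],
    [0.006, -0.035, 0.012, 0, 0, 0, 1],
    [0.006, -0.035, 0.012, 0, 0, 0, 1],
    [0.006, -0.035, 0.012, 0, 0, 0, 1],
    [0.006, -0.035, 0.012, 0, 0, 0, 1],
    [0.006, -0.035, 0.012, 0, 0, 0, 1],
    [0.006, -0.035, 0.012, 0, 0, 0, 1],
    [0.006, -0.035, 0.012, 0, 0, 0, 1],
    [0.006, -0.028, 0.01, 0, 0, 0, 1]
  ]
}}

```text
clock: 2.6
eef_pos: [0.4115, -0.0454, 0.3185]
eef_rot: [[0.799, -0.16, 0.58], [-0.129, -0.987, -0.095], [0.588, 0.002, -0.809]]
contact_force: [0.1, -0.9, -0.5]
grip_width: 0.001
grip_force: 0.0
```

```bash
python3 - <<'E'
from h import *
from station import env,viewer
import cv2,pickle
s=env.get_state(); print(s["clock"],s["eef_pos"],s["contact_force"]); g=goal(.12,0,0.01,36); print(*rel(s["eef_pos"],s["eef_rot"],*g))
im=viewer.camera("wrist"); cv2.imwrite("pics/w1.png",im); pickle.dump(s,open("s1.pkl","wb"))
E
```

```text
2.6 [ 0.41147101 -0.04539751  0.31848663] [ 0.09409322 -0.85826486 -0.49907648]
[0.0007 0.0001 0.0017] [-0.0003  0.0017 -0.0011]
```

View pics/w1.png

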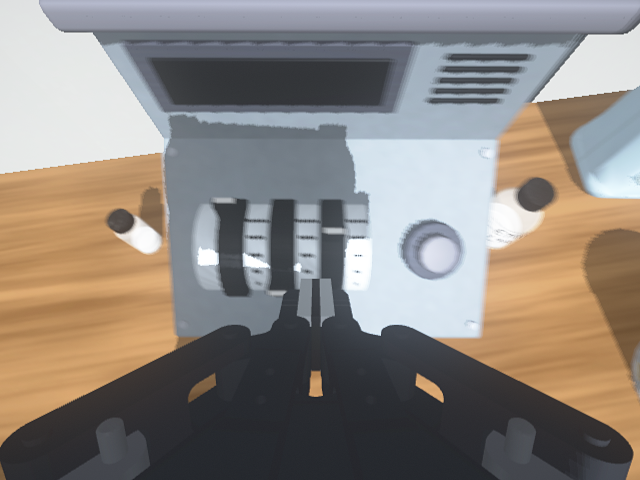

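```bash
python3 - <<'E'
import cv2
a=cv2.imread("pics/w1.png")[180:310,180:380]; cv2.imwrite("pics/w1c.png",cv2.resize(a,None,fx=4,fy=4,interpolation=cv2.INTER_CUBIC))
E
```

```text
(no output)
```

View pics/w1c.png

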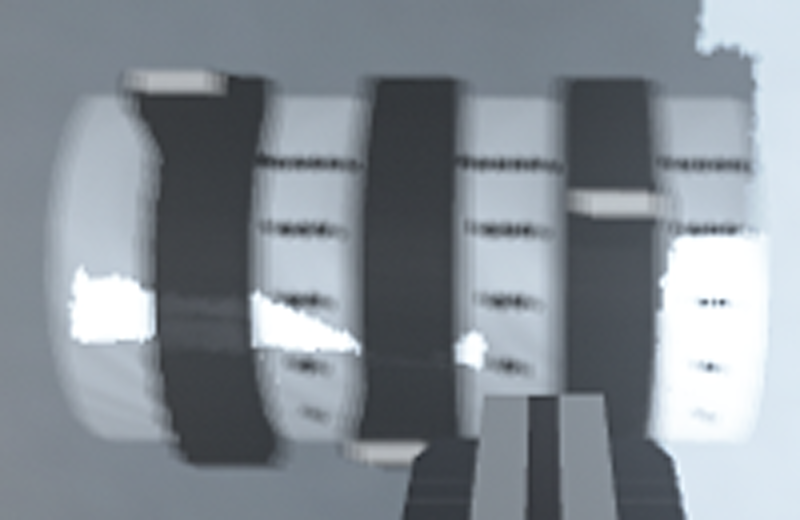

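```bash
python3 - <<'E'
from h import *
from station import viewer
import pickle
s=pickle.load(open("s1.pkl","rb")); c=wcal(viewer,s)
def pts(q):
    P=[[-.091,.125,zf(-.091)],[-.091,-.125,zf(-.091)],[.045,.125,zf(.045)],[.045,-.125,zf(.045)],tab(0,q[3]),tab(1,q[4]),tab(2,q[5]),np.array([-.02,-.078,.075])+(.012+q[6])*N+q[7]*U]
    return proj(c,np.array(P)@Rz(q[2]).T+[q[0],q[1],0])
m=np.array([(178,336),(479,337),(163,139),(499,138),(224.2,200.5),(278.3,293.2),(334.2,230.8),(437,254)])
def fit(fix=None):
    return least_squares(lambda q:np.r_[(pts(q)-m).ravel(),(q[6]-.01)*10],[.588,-.086,-.16,.698,-.349,.349,.01,0],loss='soft_l1')
r=fit(); print(r.x.round(4)); print((pts(r.x)-m).round(1))
q=r.x.copy()
for a in (-.698,-.349): q[4]=a; print(pts(q)[5])
for h in (.01,.02,.03): q[6]=h; q[7]=0; print(h,pts(q)[7])
tip=proj(c,[s["eef_pos"]+.1734*np.array(s["eef_rot"])[:,2]]); print(tip)
E
```

```text
[ 0.5916 -0.0844 -0.1648  0.6652 -0.3856  0.3206  0.0176 -0.0019]
[[-4.5  0.4]
 [ 2.5  0.6]
 [-4.  -3. ]
 [ 1.  -0.8]
 [-0.6 -0.1]
 [ 0.5 -0. ]
 [ 0.3 -0. ]
 [-0.  -0. ]]
[280.65054565 310.77649052]
[278.63470632 290.54342562]
0.01 [433.58494094 249.28898751]
0.02 [438.36509724 252.14820603]
0.03 [443.54921765 255.24905298]
[[317.22774656 297.21917496]]
```

```bash
cat >> h.py <<'E'
POSE=[0.5916,-0.0844,-0.1648]
def plan(s,*wps):
    p,R=s["eef_pos"],np.array(s["eef_rot"])
    for w in wps:
        g=goal(*w); print(w,*rel(p,R,*g)); p,R=g
E
python3 - <<'E'
from h import *
from station import env
plan(env.get_state(),(.1,.06,.07,36),(.036,.06,.07,36),(.048,.017,.07,36),(.050,.024,.07,36),(.09,.042,-.002,36),(.047,.043,-.002,36),(.047,-.004,-.002,36))
E
```

```text
(0.1, 0.06, 0.07, 36) [-0.0029  0.0007  0.0043] [ 0.0597 -0.0593  0.0261]
(0.036, 0.06, 0.07, 36) [0. 0. 0.] [-0.0067 -0.      0.0636]
(0.048, 0.017, 0.07, 36) [0. 0. 0.] [-0.0415  0.     -0.0164]
(0.05, 0.024, 0.07, 36) [0. 0. 0.] [ 0.0072  0.     -0.0013]
(0.09, 0.042, -0.002, 36) [0. 0. 0.] [ 0.0221  0.072  -0.0379]
(0.047, 0.043, -0.002, 36) [0. 0. 0.] [-0.0035 -0.      0.0429]
(0.047, -0.004, -0.002, 36) [0. 0. 0.] [-0.0467  0.     -0.0049]
```

Call:
{"op": "arm_command", "data": {
  "rows": [
    [0.015, -0.015, 0.0065, -0.0029, 0, 0.0043, 1],
    [0.015, -0.015, 0.0065, 0, 0, 0, 1],
    [0.015, -0.015, 0.0065, 0, 0, 0, 1],
    [0.015, -0.0145, 0.0065, 0, 0, 0, 1],
    [-0.0011, 0, 0.0106, 0, 0, 0, 1],
    [-0.0011, 0, 0.0106, 0, 0, 0, 1],
    [-0.0011, 0, 0.0106, 0, 0, 0, 1],
    [-0.0011, 0, 0.0106, 0, 0, 0, 1],
    [-0.0011, 0, 0.0106, 0, 0, 0, 1],
    [-0.0011, 0, 0.0106, 0, 0, 0, 1],
    [0, 0, 0, 0, 0, 0, 1],
    [0, 0, 0, 0, 0, 0, 1]
  ]
}}

```text
clock: 4.15
eef_pos: [0.5157, -0.004, 0.2782]
eef_rot: [[0.797, -0.166, 0.58], [-0.133, -0.986, -0.099], [0.589, 0.001, -0.808]]
contact_force: [-0.1, -0.1, 1.3]
grip_width: -0.002
grip_force: 0.0
```

```bash
python3 - <<'E'
from h import *
from station import env,viewer
import cv2
s=env.get_state(); print(s["contact_force"]); plan(s,(.036,.06,.07,36))
a=viewer.camera("wrist")[150:330,180:480]; cv2.imwrite("pics/w2.png",cv2.resize(a,None,fx=2.5,fy=2.5))
E
```

```text
[-0.11314562 -0.08444255  1.31220252]
(0.036, 0.06, 0.07, 36) [ 0.0024 -0.0009 -0.0008] [-0.0009 -0.0032  0.0015]
```

View pics/w2.png

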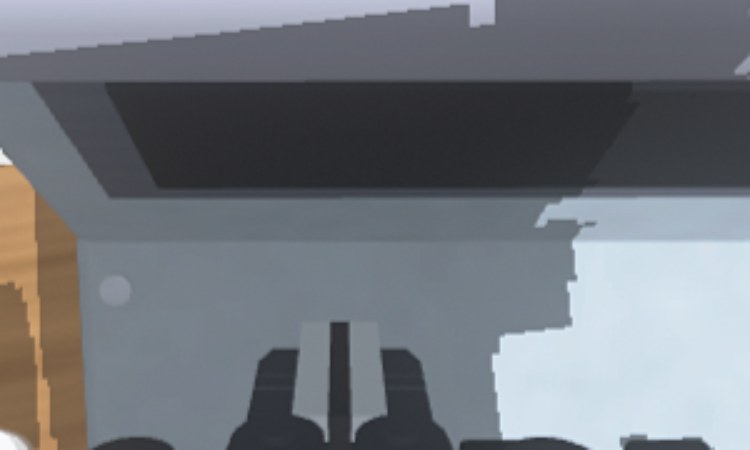

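Call:
{"op": "arm_command", "data": {
  "rows": [
    [0, -0.003, 0, 0, 0, 0, 1],
    [-0.0042, 0, -0.0016, 0, 0, 0, 1],
    [-0.0042, 0, -0.0016, 0, 0, 0, 1],
    [-0.0042, 0, -0.0016, 0, 0, 0, 1],
    [-0.0042, 0, -0.0016, 0, 0, 0, 1],
    [-0.0042, 0, -0.0016, 0, 0, 0, 1],
    [-0.0042, 0, -0.0016, 0, 0, 0, 1],
    [-0.0042, 0, -0.0016, 0, 0, 0, 1],
    [-0.0042, 0, -0.0016, 0, 0, 0, 1],
    [-0.0042, 0, -0.0016, 0, 0, 0, 1],
    [-0.0042, 0, -0.0016, 0, 0, 0, 1],
    [0, 0, 0, 0, 0, 0, 1],
    [0, 0, 0, 0, 0, 0, 1]
  ]
}}

```text
clock: 5.82
eef_pos: [0.4731, 0.0061, 0.2657]
eef_rot: [[0.798, -0.166, 0.579], [-0.134, -0.986, -0.099], [0.587, 0.002, -0.809]]
contact_force: [-0.3, 1.3, 0.4]
grip_width: 0.001
grip_force: 0.0
```

```bash
python3 - <<'E'
from h import *
from station import env
s=env.get_state(); print(s["contact_force"]); plan(s,(.048,.017,.07,36),(.050,.024,.07,36),(.09,.042,-.002,36),(.047,.043,-.002,36))
E
```

```text
[-0.26769074  1.3059472   0.36900961]
(0.048, 0.017, 0.07, 36) [ 0.0025  0.0007 -0.0008] [ 0.0002 -0.0001  0.0005]
(0.05, 0.024, 0.07, 36) [0. 0. 0.] [ 0.0072  0.     -0.0013]
(0.09, 0.042, -0.002, 36) [0. 0. 0.] [ 0.0221  0.072  -0.0379]
(0.047, 0.043, -0.002, 36) [0. 0. 0.] [-0.0035 -0.      0.0429]
```

Call:
{"op": "arm_command", "data": {
  "rows": [
    [0.007, 0, -0.001, 0, 0, 0, 1],
    [0.004, 0, -0.0126, 0, 0, 0, 1],
    [0.004, 0, -0.0126, 0, 0, 0, 1],
    [0.004, 0, -0.0126, 0, 0, 0, 1],
    [0.0025, 0.018, 0, 0, 0, 0, 1],
    [0.0025, 0.018, 0, 0, 0, 0, 1],
    [0.0025, 0.018, 0, 0, 0, 0, 1],
    [0.0025, 0.018, 0, 0, 0, 0, 1],
    [0, 0, 0, 0, 0, 0, 1],
    [-0.001, 0, 0.0107, 0, 0, 0, 1],
    [-0.001, 0, 0.0107, 0, 0, 0, 1],
    [-0.001, 0, 0.0107, 0, 0, 0, 1],
    [-0.0005, 0, 0.0107, 0, 0, 0, 1],
    [0, 0, 0, 0, 0, 0, 1],
    [0, 0, 0, 0, 0, 0, 1]
  ]
}}

```text
clock: 7.7
eef_pos: [0.4841, -0.0687, 0.2782]
eef_rot: [[0.798, -0.166, 0.58], [-0.133, -0.986, -0.099], [0.588, 0.001, -0.809]]
contact_force: [-0.2, 0.1, 0.1]
grip_width: -0.001
grip_force: 0.0
```

```bash
python3 - <<'E'
from h import *
from station import env
s=env.get_state(); print(s["contact_force"]); plan(s,(.047,.043,-.002,36),(.047,-.0035,-.002,36))
E
```

```text
[-0.21713907  0.09332678  0.06154772]
(0.047, 0.043, -0.002, 36) [ 0.0024 -0.0007 -0.0008] [-0.     -0.0001  0.0008]
(0.047, -0.0035, -0.002, 36) [0. 0. 0.] [-0.0462  0.     -0.0049]
```

Call:
{"op": "arm_command", "data": {
  "rows": [
    [-0.0042, 0, -0.0004, 0, 0, 0, 1],
    [-0.0042, 0, -0.0004, 0, 0, 0, 1],
    [-0.0042, 0, -0.0004, 0, 0, 0, 1],
    [-0.0042, 0, -0.0004, 0, 0, 0, 1],
    [-0.0042, 0, -0.0004, 0, 0, 0, 1],
    [-0.0042, 0, -0.0004, 0, 0, 0, 1],
    [-0.0042, 0, -0.0004, 0, 0, 0, 1],
    [-0.0042, 0, -0.0004, 0, 0, 0, 1],
    [-0.0042, 0, -0.0004, 0, 0, 0, 1],
    [-0.0042, 0, -0.0004, 0, 0, 0, 1],
    [-0.0042, 0, -0.0004, 0, 0, 0, 1],
    [0, 0, 0, 0, 0, 0, 1],
    [0, 0, 0, 0, 0, 0, 1],
    [0.007, 0, -0.001, 0, 0, 0, 1],
    [0, 0, -0.015, 0, 0, 0, 1],
    [0, 0, -0.015, 0, 0, 0, 1],
    [0, 0, -0.015, 0, 0, 0, 1],
    [0, 0, 0, 0, 0, 0, 1]
  ]
}}

```text
clock: 9.95
eef_pos: [0.4238, -0.0585, 0.2971]
eef_rot: [[0.796, -0.166, 0.582], [-0.133, -0.986, -0.099], [0.591, 0.002, -0.807]]
contact_force: [-0.1, -0.3, 0.8]
grip_width: -0.002
grip_force: 0.0
```

```bash
python3 - <<'E'
from h import *
from station import env
s=env.get_state(); print(s["contact_force"]); plan(s,(.085,-.045,.034,36),(.046,-.043,.034,36),(.047,.002,.034,36),(.047,-.005,.034,36),(.12,-.01,.034,36))
E
```

```text
[-0.09347933 -0.26259387  0.79199013]
(0.085, -0.045, 0.034, 36) [ 0.0026 -0.0034 -0.0008] [-0.0452 -0.036   0.0051]
(0.046, -0.043, 0.034, 36) [0. 0. 0.] [-0.0021 -0.      0.039 ]
(0.047, 0.002, 0.034, 36) [0. 0. 0.] [0.0449 0.     0.0037]
(0.047, -0.005, 0.034, 36) [0. 0. 0.] [-0.007  -0.     -0.0007]
(0.12, -0.01, 0.034, 36) [0. 0. 0.] [ 0.0027  0.     -0.0731]
```

Call:
{"op": "arm_command", "data": {
  "rows": [
    [-0.015, -0.012, 0.0017, 0, 0, 0, 1],
    [-0.015, -0.012, 0.0017, 0, 0, 0, 1],
    [-0.015, -0.012, 0.0017, 0, 0, 0, 1],
    [0, 0, 0, 0, 0, 0, 1],
    [-0.0005, 0, 0.013, 0, 0, 0, 1],
    [-0.0005, 0, 0.013, 0, 0, 0, 1],
    [-0.001, 0, 0.013, 0, 0, 0, 1],
    [0, 0, 0, 0, 0, 0, 1],
    [0.0045, 0, 0.0004, 0, 0, 0, 1],
    [0.0045, 0, 0.0004, 0, 0, 0, 1],
    [0.0045, 0, 0.0004, 0, 0, 0, 1],
    [0.0045, 0, 0.0004, 0, 0, 0, 1],
    [0.0045, 0, 0.0004, 0, 0, 0, 1],
    [0.0045, 0, 0.0004, 0, 0, 0, 1],
    [0.0045, 0, 0.0004, 0, 0, 0, 1],
    [0.0045, 0, 0.0004, 0, 0, 0, 1],
    [0.0045, 0, 0.0004, 0, 0, 0, 1],
    [0.0045, 0, 0.0003, 0, 0, 0, 1],
    [0, 0, 0, 0, 0, 0, 1],
    [0, 0, 0, 0, 0, 0, 1]
  ]
}}

```text
clock: 12.45
eef_pos: [0.4559, -0.0275, 0.256]
eef_rot: [[0.797, -0.166, 0.581], [-0.133, -0.986, -0.099], [0.589, 0.001, -0.808]]
contact_force: [0.9, 0.5, -1.0]
grip_width: 0.004
grip_force: 0.1
```

Call:
{"op": "arm_command", "data": {
  "rows": [
    [-0.007, 0, -0.001, 0, 0, 0, 1],
    [0, 0, -0.015, 0, 0, 0, 1],
    [-0.004, 0.008, -0.02, 0, 0, 0, 1],
    [-0.004, 0.008, -0.02, 0, 0, 0, 1],
    [-0.004, 0.008, -0.02, 0, 0, 0, 1],
    [0, 0, 0, 0, 0, 0, 1],
    [0, 0, 0, 0, 0, 0, 1]
  ]
}}

```text
clock: 13.32
eef_pos: [0.3926, -0.0409, 0.3055]
eef_rot: [[0.798, -0.166, 0.58], [-0.134, -0.986, -0.099], [0.588, 0.001, -0.809]]
contact_force: [-0.8, -0.0, 0.2]
grip_width: -0.003
grip_force: 0.0
```

```bash
python3 - <<'E'
from h import *
from station import env,viewer
import cv2,pickle
s=env.get_state(); print(s["contact_force"],s["clock"]); c=wcal(viewer,s)
q=POSE; f=lambda P:np.array(P)@Rz(q[2]).T+[q[0],q[1],0]
im=viewer.camera("wrist"); cv2.imwrite("pics/w3raw.png",im)
off=np.array([180,150])
for i,a in enumerate([0,.349,-.349]): print(i+1,[((proj(c,f([tab(i,a+d*.349)]))[0]-off)*2.4).round(0).tolist() for d in (-1,0,1)])
K=np.array([-.02,-.078,.075])
for h in (.01,.018,.025): print(((proj(c,f([K+N*(.012+h)]))[0]-off)*2.4).round(0))
a=im[150:350,180:500]; cv2.imwrite("pics/w3.png",cv2.resize(a,None,fx=2.4,fy=2.4,interpolation=cv2.INTER_CUBIC))
plan(s,(.09,.0,-.078,30))
E
```

```text
[-0.75549428 -0.00987059  0.21127155] 13.325
1 [[101.0, 257.0], [93.0, 182.0], [93.0, 100.0]]
2 [[233.0, 181.0], [233.0, 100.0], [236.0, 29.0]]
3 [[369.0, 311.0], [372.0, 256.0], [373.0, 181.0]]
[616. 163.]
[625. 166.]
[634. 169.]
(0.09, 0.0, -0.078, 30) [ 0.0024 -0.1052 -0.0011] [0.0436 0.0882 0.028 ]
```

View pics/w3.png

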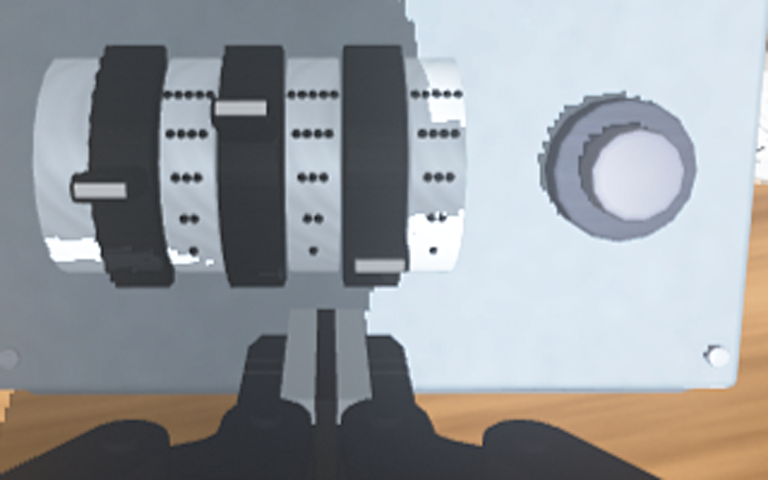

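Call:
{"op": "arm_command", "data": {
  "rows": [
    [0, 0, 0, 0.0024, -0.1052, -0.001, 1],
    [0.0083, 0.018, 0.005, 0, 0, 0, 1],
    [0.0083, 0.018, 0.005, 0, 0, 0, 1],
    [0.0083, 0.018, 0.005, 0, 0, 0, 1],
    [0.0083, 0.018, 0.006, 0, 0, 0, 1],
    [0.0083, 0.018, 0.007, 0, 0, 0, 1],
    [0, 0, 0, 0, 0, 0, 1],
    [0, 0, 0.01, 0, 0, 0, 1],
    [0, 0, 0.01, 0, 0, 0, 1],
    [0, 0, 0.01, 0, 0, 0, 1],
    [0, 0, 0.01, 0, 0, 0, 1],
    [0, 0, 0, 0, 0, 0, 1],
    [0, 0, 0, 0, 0, 0, 1]
  ]
}}

```text
clock: 15.0
eef_pos: [0.4468, -0.1413, 0.2681]
eef_rot: [[0.854, -0.164, 0.493], [-0.142, -0.986, -0.082], [0.5, 0.0, -0.866]]
contact_force: [0.7, -0.1, 0.5]
grip_width: 0.002
grip_force: 0.0
```

```bash
python3 - <<'E'
from h import *
from station import env
s=env.get_state(); print(s["contact_force"]); plan(s,(.05,-.002,-.0795,30))
E
```

```text
[ 0.67898956 -0.05830917  0.52399607]
(0.05, -0.002, -0.0795, 30) [ 0.     -0.0003  0.0001] [-0.0002 -0.0004  0.0005]
```

Call:
{"op": "arm_command", "data": {
  "rows": [
    [0, 0, 0.004, 0, 0, 0, 1],
    [0, 0, 0.004, 0, 0, 0, 1],
    [0, 0, 0.004, 0, 0, 0, 1],
    [0, 0, 0.003, 0, 0, 0, 1],
    [0, 0, 0.002, 0, 0, 0, 1],
    [0, 0, 0.002, 0, 0, 0, 1],
    [0, 0, 0, 0, 0, 0, 1]
  ]
}}

```text
clock: 15.88
eef_pos: [0.4561, -0.1429, 0.2514]
eef_rot: [[0.854, -0.164, 0.493], [-0.142, -0.986, -0.082], [0.5, -0.0, -0.866]]
contact_force: [-3.0, 0.7, 2.9]
grip_width: 0.001
grip_force: 1.7
```

Call:
{"op": "arm_command", "data": {
  "rows": [
    [0, 0, 0.001, 0, 0, 0, 1],
    [0, 0, 0.001, 0, 0, 0, 1],
    [0, 0, 0, 0, 0, 0, 1]
  ]
}}

```text
clock: 16.25
eef_pos: [0.4571, -0.143, 0.2497]
eef_rot: [[0.854, -0.164, 0.493], [-0.142, -0.986, -0.082], [0.5, -0.0, -0.866]]
contact_force: [-4.3, 1.2, 2.4]
grip_width: -0.005
grip_force: 2.3
```

Call:
{"op": "arm_command", "data": {
  "rows": [
    [0, 0, 0.001, 0, 0, 0, 1],
    [0, 0, 0.001, 0, 0, 0, 1],
    [0, 0, 0, 0, 0, 0, 1]
  ]
}}

```text
clock: 16.62
eef_pos: [0.4577, -0.1432, 0.2492]
eef_rot: [[0.855, -0.163, 0.492], [-0.142, -0.987, -0.082], [0.499, 0.0, -0.867]]
contact_force: [-23.2, 5.3, 18.1]
grip_width: 0.004
grip_force: 13.8
```

Call:
{"op": "arm_command", "data": {
  "rows": [
    [0, 0, -0.005, 0, 0, 0, 1],
    [0, 0, -0.01, 0, 0, 0, 1],
    [0, 0, -0.02, 0, 0, 0, 1],
    [-0.005, -0.015, -0.02, 0, 0, 0, 1],
    [-0.01, -0.015, -0.02, 0, 0, 0, 1],
    [-0.01, -0.015, -0.01, 0, 0, 0, 1],
    [0, 0, 0, 0, 0, 0, 1],
    [0, 0, 0, 0, 0, 0, 1]
  ]
}}

```text
clock: 17.62
eef_pos: [0.4024, -0.0886, 0.3092]
eef_rot: [[0.854, -0.164, 0.494], [-0.142, -0.986, -0.082], [0.501, 0.0, -0.866]]
contact_force: [-0.2, -0.3, -0.1]
grip_width: -0.0
grip_force: 0.0
```

```bash
python3 - <<'E'
from station import env,viewer
import cv2
print(env.get_state()["contact_force"])
cv2.imwrite("pics/w4.png",viewer.camera("wrist"))
E
```

```text
[-0.18767477 -0.30448322 -0.08518882]
```

View pics/w4.png

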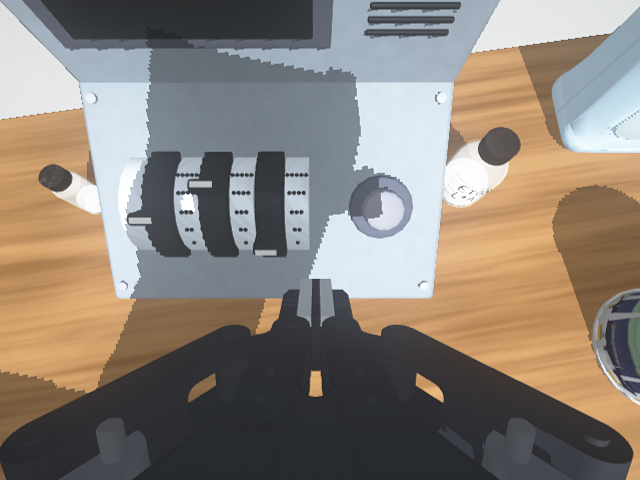

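The wheels still stand at 3-4-2: the tab lines are at (140,220), (200,184) and (265,253). The key is up at (380,210), and the vial and bottle stand where they were.

```bash
python3 -c "
from station import env
print(env.sign_off())"
```

```text
the job is handed in; nothing more can be done
None
```

I set the wheels to 3-4-2, pressed the key down to its hard stop and let it come up, then handed the job in at about 17.7 s; the key's travel is judged from the force rise, and the sign-off returned no verdict.

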